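# Clip the tall recipe card on its stand and shut the card box

### The job

Take the tall recipe card out of the wooden card box and put it up on the sloping steel stand: slide it down the leaning plate, about centred, letting the card's own lower edge lift the sprung clip (do not pry it with the gripper), until the card stands fully home on the ledge, held under the clip. Lower the box's lid gently until it is fully shut, so that flour stays off the two short cards inside, and leave the small bowl, the tin, the rolling board and the jar where they are.

Things in the scene. Friction and masses are not known exactly. Their poses are not given: they have to be found in the camera images.
- tall_card: The tall stiff recipe card, white laminated board, 105 mm wide (its y) x 148 mm tall (its z) x 6 mm thick (its x), 85 g. Origin: middle of its lower edge. It starts upright in one of the box's three grooves with its top 33 mm above the box's rim. The two faces are alike and either may face out.
- short_card_a: A short card, same width and thickness, 108 mm tall, standing in another groove, its top 7 mm below the box's rim. Origin: middle of its lower edge. Stays in the box.
- short_card_b: The other short card, same as short_card_a. Stays in the box.
- card_box: Wooden card box fixed to the table: 90 mm deep (its x), 125 mm wide (its y), rim 120 mm up, walls and floor 5 mm. Origin: centre of its underside, z up. Cards stand across it (facing x) in three grooves at x = -24, 0, +24 mm, 9 mm wide, so a card leans up to 2 degrees. Its hinged (-x) side is towards the robot.
- lid_hinge (a point): Middle of the lid's hinge line, which runs along the box's y on its rim's -x edge, at box x = -45, z = 120 mm.
- box_lid (a joint): Lid angle, rad: 0 shut, grows as it opens; starts at 2.05 to 2.35, leaning back past upright towards the robot. The lid is a cap 90 x 125 mm, 36 mm deep; shut, its flat outer top lies at 156 mm. A stiff hinge (0.13 N m) holds it at any angle; it moves with about 2 N at its free edge.
- lid_edge (a point): Middle of the free edge of the lid's flat outer face: 90 mm from the hinge line along the lid, 36 mm outward from it. At the lid's mouth below this edge a brass thumb tab, 35 mm wide, juts 12 mm from the front wall.
- card_rest: Leaning plate and ledge of the steel card stand. Origin: middle of the inner corner of plate and ledge, 13 mm above the table. z runs up the plate, 30 degrees from vertical, its top leaning to the robot's right; x points out of the plate's face, to the robot's left (give or take 20 degrees) and up; y runs along the ledge. Plate: 120 mm wide, 4 mm thick, ends at z = 95 mm. Ledge: to x = 24 mm.
- stand: Base plate of the card stand, fixed to the table, 120 x 130 x 6 mm. Origin: centre of its underside, z up. card_rest's origin is at x = 30, z = 13 mm. A card that is home stands 53 mm proud of the plate's top and can be held there by its upper edge.
- card_clip (a joint): Clip angle, rad: 0 on the bare plate, about 0.11 with the card under it. A steel strip 80 mm wide, hinged over the ledge (card_rest x = 19, z = 2 mm); its nose presses on the plate at z = 54 mm with 3 to 4 N. Friction under it holds the card wherever it is left, so the card must be pushed: up to 12 N to enter, then about 5 N.
- clip_lip (a point): Middle of the clip's flared upper edge, at card_rest x = 21, z = 92 mm with no card: from the nose at z = 54 mm the clip flares out to here, making an upward mouth for the card's lower edge.
- katori: Small steel bowl, 94 mm across, 42 mm high, between the box and the stand. Origin: centre of its underside. Leave alone.
- chakla: Round wooden rolling board on three feet, 220 mm across, 36 mm high, off to the right. Origin: centre of its underside. Leave alone.
- jar: Closed glass jar, 84 mm across, 130 mm high, on the wooden turntable tray (260 mm across, floor 26 mm high) off to the left. Origin: centre of its underside. Leave alone.
- dabba: Steel lidded tin, 76 mm across, 80 mm high, beyond the bowl. Origin: centre of its underside. Leave alone.
Not all that is in view belongs to the job. What is shaped like the card_box but purple is not meant.

How it is judged:
By the outcome, as a careful person would: the job done as asked, in the order asked, and still so for the second after the job is handed in, with the robot touching nothing.
It also fails if it takes over 58 s, if anything falls off the work surface, if the arm or the gripper's body presses on something with over 40 N, if the wrist force passes 120 N, or if a joint passes its speed limit or range.

### The arm

A 6-joint arm with a two-finger parallel gripper is mounted at the origin on the work surface. World frame = base frame: x ahead of the robot, y to its left, z up, the work surface at z = 0. Lengths are in m, angles in rad, forces in N, time in s.
With the tool pointing down it reaches from about 0.275 to 0.875 m from the base axis. Payload 12.5 kg.
Tool frame: the origin (TCP) lies at the very end of the fingers, on their centre line; the grasp point (between the pads) lies 19 mm behind it; x points along the fingers, y is the direction in which the jaws open and shut, and the axes are right-handed (so a half turn about x gives the same grasp; the last joint's range is limited). The gripper opens to 85 mm and grips with 20 to 120 N. Pads are 22 mm wide; open, the fingers measure 114 mm over their backs; the gripper's body (76 mm by 85 mm) begins 54 mm behind the grasp point. The pads swing forward as they close: fully open they stand 13 mm farther back than shut.
Start: joints at [-1.248, 0.351, 1.652, -0, 1.139, -0.085], TCP at [0.218, -0.505, 0.231] pointing down, gripper open.
Joint ranges: [-2.75, 2.75], [-0.79, 2.1], [0.01, 2.65], [-1.57, 4.71], [0.07, 3.14], [-2.87, 2.87]. Speed limits (rad/s): [2.22, 2.22, 2.79, 3.14, 3.14, 3.14].

### API

Orientations are given as a 3x3 rotation matrix whose columns are the frame's x, y, z axes.
In Python, from bench import manip gives the robot as it stands. Calls block until the motion is done:
- manip.move_ptp(position, orientation): joint-space move of the TCP to a pose.
- manip.move_l(position, attitude=None, max_speed=0.15): straight line of the TCP; attitude=None keeps the orientation; max_speed is the mean speed in m/s.
- manip.move_j(angles): joint-space move.
- manip.set_gripper(opening, effort=None): opening from 0.0 (shut) to 1.0 (fully open); effort is the grip in N (None keeps the last); returns when the fingers have stopped.
- manip.dwell(seconds).
- manip.inverse_kinematics(position, orientation): joint angles nearest the present ones, or None.
- manip.grab_frame(name): name is "side" or "top"; returns (picture, depth): 420x560x3 uint8, red, green, blue; 420x560 float32, m along the optical axis (not along the pixel's ray), 0 where there is no reading.
- manip.get_calibration(name): a dict with "camera_matrix" (3x3 intrinsics, pixels), "R" (3x3) and "t" (3): a world point X has camera coordinates R X + t. Camera axes: x right, y down, z forward; pixel columns grow to the right and rows downward; lengths in m; the calibration is good to about 2 mm. A picture is of the moment at which its call begins. get_calibration takes no time and is no camera call.
A pose or a line that the arm cannot do raises manip.Unreachable and nothing moves.
- manip.sign_off(): hands the job in, once; it reports no verdict.
Trained networks look in the newest picture that a camera, given by its name, has taken for a name from the list of things; names that differ only in an ending like _2 or _b are one class to them, and where a whole thing is asked for, a point or a joint stands for the part that bears it (a point fixed in the world has none). Each returns a list of dicts, best first, with "confidence" (0 to 1); they miss things now and then, are a little off and sometimes report something else, mostly with a low value. They report only what shows in the picture. A call takes as long as a camera call. They do not tell look-alikes from the thing itself.
- manip.look_for(camera, name): "at" ([x, y, z] in m, in world coordinates, good to about 4 mm: the middle of the surface that is visible of it).
Readings, each from a call of its own:
- manip.current_time(): time.
- manip.current_qpos(): joint angles.
- manip.current_joint_vel(): joint speeds.
- manip.current_joint_torque(): joint torques, N m.
- manip.current_ee_pos(): TCP position.
- manip.current_tcp_rot(): TCP orientation.
- manip.current_force(): force on the tool from outside, world axes, zero at the start.
- manip.current_ft_torque(): the same for the moment, N m.
- manip.current_grip_width(): opening from 0.0 (shut) to 1.0 (fully open).
Only numpy, scipy, OpenCV 4.12 (cv2) and the standard library are available. Lean on these libraries where they do the work, as an engineer would, in place of code of your own. Each camera call takes 0.05 s, during which the arm holds its last target.

## Working session

There is one attempt and no reset: what is moved stays moved. The work goes in short steps, each a Python script; the robot and the scene stay as the last script left them, time stands still between calls to the robot, and variables do not carry over. Pictures are saved under pics/ and viewed, and the job is handed in when it is done.

```bash
ls; mkdir -p pics
python3 - <<'E'
from bench import manip
import cv2,numpy as np
for n in ("side","top"):
    p,d=manip.grab_frame(n); cv2.imwrite(f"pics/{n}0.png",p[:,:,::-1]); np.save(f"pics/{n}0.npy",d)
    c=manip.get_calibration(n); print(n,c)
    for k in ("tall_card","short_card_a","card_box","lid_hinge","lid_edge","card_rest","stand","clip_lip","katori","chakla","jar","dabba"):
        try:
            r=manip.look_for(n,k); print(k,[(np.round(q["at"],3).tolist(),round(q["confidence"],2)) for q in r])
        except Exception as e: print(k,e)
print(manip.current_time())
E
```

```text
pics
side {'camera_matrix': array([[532.9475522 ,   0.        , 281.14013134],
       [  0.        , 532.9475522 , 208.41220401],
       [  0.        ,   0.        ,   1.        ]]), 'R': array([[ 0.98592637, -0.16715077, -0.00313243],
       [-0.12507307, -0.72504239, -0.67725199],
       [ 0.11093205,  0.66811238, -0.73574447]]), 't': array([-0.55360975,  0.15838908,  1.58029825])}
tall_card [([0.616, -0.169, 0.13], 0.8), ([0.515, 0.445, 0.118], 0.2)]
short_card_a [([0.639, -0.164, 0.104], 0.65), ([0.67, -0.159, 0.096], 0.58), ([0.53, -0.484, 0.037], 0.29)]
card_box [([0.598, -0.201, 0.114], 0.7)]
lid_hinge [([0.6, -0.198, 0.111], 0.82), ([0.348, -0.196, 0.148], 0.81), ([0.668, -0.16, 0.096], 0.26)]
lid_edge [([0.561, -0.172, 0.144], 0.91), ([0.352, -0.17, 0.157], 0.86)]
card_rest [([0.624, 0.185, 0.079], 0.61)]
stand [([0.624, 0.179, 0.006], 0.91), ([0.618, -0.17, 0.13], 0.74)]
clip_lip []
katori [([0.526, 0.032, 0.025], 0.89)]
chakla [([0.53, -0.486, 0.037], 0.78), ([0.669, -0.156, 0.096], 0.35)]
jar [([0.512, 0.444, 0.113], 0.64)]
dabba [([0.779, -0.036, 0.068], 0.91)]
top {'cam
[... 410 characters left out ...]
, ([0.518, 0.458, 0.158], 0.68)]
short_card_a [([0.666, -0.169, 0.086], 0.79), ([0.643, -0.163, 0.095], 0.55)]
card_box [([0.35, -0.154, 0.157], 0.7), ([0.581, -0.168, 0.121], 0.69)]
lid_hinge [([0.579, -0.162, 0.12], 0.87), ([0.347, -0.144, 0.157], 0.8)]
lid_edge [([0.555, -0.17, 0.128], 0.94), ([0.35, -0.148, 0.158], 0.76)]
card_rest [([0.622, 0.199, 0.049], 0.62)]
stand [([0.622, 0.182, 0.022], 0.58)]
clip_lip [([0.628, 0.212, 0.039], 0.73), ([0.619, -0.162, 0.123], 0.32)]
katori [([0.54, 0.002, 0.008], 0.84), ([0.77, -0.018, 0.066], 0.58), ([0.579, -0.165, 0.119], 0.31)]
chakla [([0.526, -0.475, 0.039], 0.84)]
jar [([0.518, 0.459, 0.154], 0.58)]
dabba [([0.772, -0.016, 0.068], 0.78)]
1.3
```

View pics/side0.png

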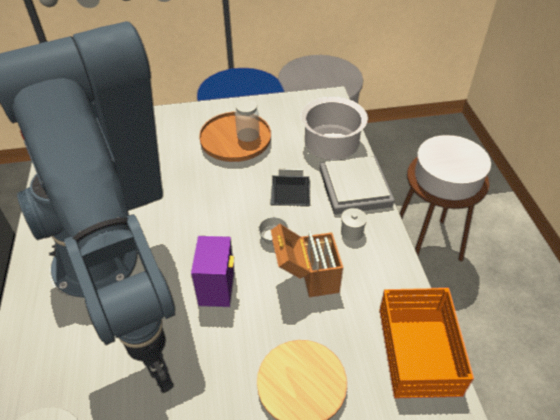

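View pics/top0.png

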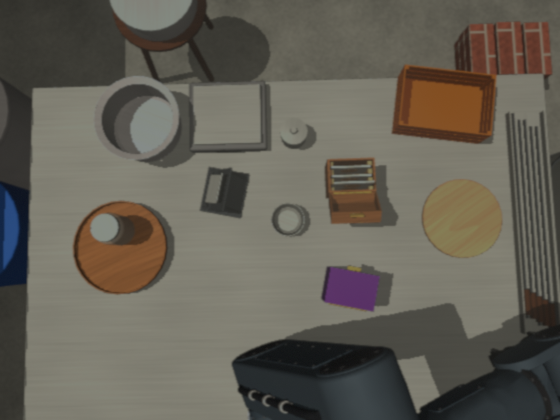

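```bash
cat > h.py <<'E'
import cv2,numpy as np
from bench import manip
def cloud(n,d):
    c=manip.get_calibration(n);K=c["camera_matrix"];R=c["R"];t=c["t"]
    v,u=np.mgrid[:d.shape[0],:d.shape[1]]
    P=np.stack([(u-K[0,2])*d/K[0,0],(v-K[1,2])*d/K[1,1],d],-1)
    return (P-t)@R
def proj(n,X):
    c=manip.get_calibration(n);p=c["camera_matrix"]@(c["R"]@np.asarray(X,float)+c["t"]);return p[:2]/p[2]
E
python3 - <<'E'
import cv2,numpy as np
def crop(n,u0,v0,w,h):
    im=cv2.imread(f"pics/{n}0.png")[v0:v0+h,u0:u0+w]
    return cv2.resize(im,(390,int(h*390/w)),interpolation=cv2.INTER_CUBIC)
a=crop("side",260,215,90,90);b=crop("side",260,160,60,60)[:390]
c=crop("top",315,145,75,75);d=crop("top",190,155,70,70)
A=np.hstack([a,b]);B=np.hstack([c,d])
cv2.imwrite("pics/zs.png",A);cv2.imwrite("pics/zt.png",B)
E
```

```text
(no output)
```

View pics/zs.png

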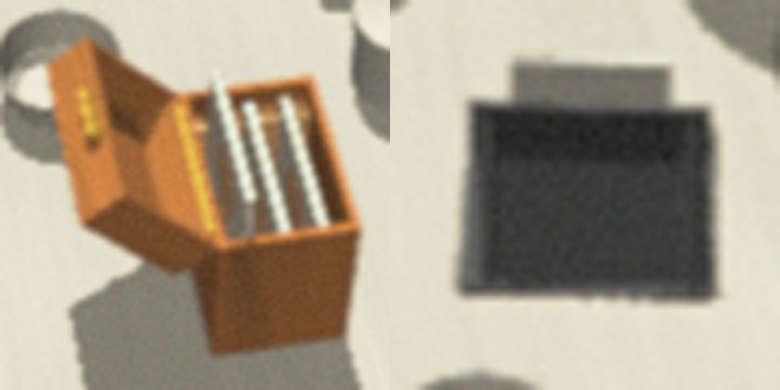

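View pics/zt.png

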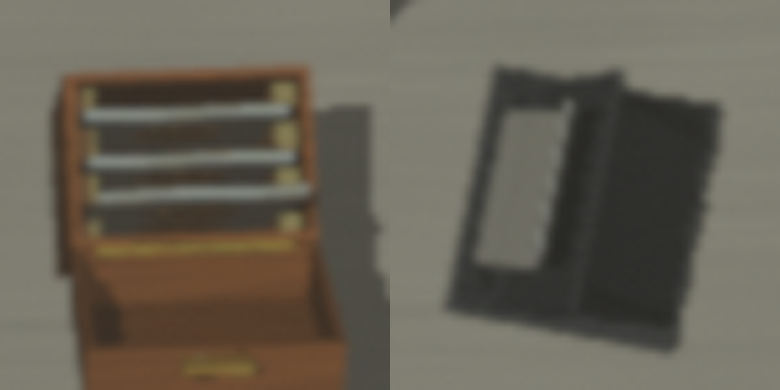

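Run:
```python
from h import *
np.set_printoptions(linewidth=250,suppress=True)
for n in ("side","top"):
    d=np.load(f"pics/{n}0.npy");P=cloud(n,d)
    print(n,"valid",(d>0).mean(), "table z",np.median(P[...,2][(abs(P[...,0]-.45)<.03)&(abs(P[...,1]-.2)<.05)]))
    # height maps
    c=proj(n,[0.62,0.2,0.05]);print(c)
    u,v=int(c[0]),int(c[1])
    for vv in range(v-30,v+31,4):
        print(vv,[("%d,%d,%d"%tuple(np.round(P[vv,uu]*1000))) for uu in range(u-32,u+36,6)])
```

```text
side valid 0.9959736394557823 table z 0.00017754518440968366
[288.48999951 178.48891634]
148 ['538,392,29', '558,377,40', '585,421,-2', '606,417,-2', '626,406,4', '649,408,-1', '668,394,8', '691,401,-1', '713,400,-3', '726,360,29', '743,341,43', '760,324,54']
152 ['535,365,35', '557,377,21', '581,399,-2', '601,387,6', '624,393,-3', '645,387,-1', '665,380,2', '687,377,1', '708,373,2', '729,370,1', '743,339,26', '760,320,40']
156 ['533,357,23', '557,381,-2', '577,368,7', '598,365,7', '620,368,0', '642,369,-4', '662,362,-1', '682,352,6', '704,356,-2', '724,348,2', '748,355,-7', '760,319,22']
160 ['533,363,0', '554,363,-4', '575,354,1', '596,357,-5', '616,344,3', '637,345,-1', '658,340,0', '679,338,-1', '700,336,-2', '721,330,0', '741,322,4', '761,318,4']
164 ['530,336,5', '551,339,-1', '571,331,3', '592,328,2', '613,326,1', '634,324,0', '654,320,0', '675,315,1', '694,303,9', '716,306,3', '736,299,6', '749,271,30']
168 ['528,326,-4', '548,318,0', '568,313,1', '589,314,-3', '610,309,-2', '630,306,-2', '650,299,1', '671,294,2', '692,294,-2', '711,285,4', '733,287,-2', '743,244,37']
172 ['5
[... 3703 characters left out ...]
5,145,3', '585,128,0', '585,111,-2']
209 ['578,300,2', '578,284,-2', '577,266,-1', '575,247,14', '574,229,17', '571,208,46', '566,185,89', '567,171,72', '570,158,46', '574,145,3', '574,129,-4', '573,111,2']
213 ['566,300,3', '566,283,3', '565,266,3', '565,248,4', '564,231,5', '563,213,9', '563,196,9', '563,179,7', '563,162,5', '561,145,11', '562,129,-2', '561,111,8']
217 ['555,301,0', '555,284,-2', '554,266,-1', '554,249,-1', '553,232,0', '553,214,2', '553,198,-4', '552,180,0', '551,163,2', '551,146,4', '550,129,3', '550,111,4']
221 ['543,300,2', '543,283,0', '542,266,3', '542,249,4', '541,231,6', '542,215,-3', '541,198,0', '541,181,-3', '540,163,-1', '540,146,-1', '539,129,5', '539,112,-1']
```

```bash
cat > fit.py <<'E'
from h import *
from scipy.optimize import minimize
def boxpts(x0,x1,y0,y1,z0,z1):
    return np.array([[x,y,z] for x in(x0,x1) for y in(y0,y1) for z in(z0,z1)],float)/1000
s,c=.5,np.sqrt(.75)
R_rs=np.array([[c,0,-s],[0,1,0],[s,0,c]])  # rest axes in stand frame (cols x,y,z)
def rest2stand(p): return p@R_rs.T+[.030,0,.013]
STAND=[boxpts(-60,60,-65,65,0,6),rest2stand(boxpts(-4,0,-60,60,0,95)),rest2stand(boxpts(0,24,-60,60,-4,0)),
  rest2stand(np.array([[19,-40,2],[19,40,2],[0,-40,54],[0,40,54.]])/1000),rest2stand(np.array([[21,-40,92],[21,40,92],[0,-40,54],[0,40,54.]])/1000)]
def lid(th):
    P=boxpts(0,90,-62.5,62.5,0,36);a,y,b=P.T
    return np.c_[-.045+a*np.cos(th)-b*np.sin(th),y,.120+a*np.sin(th)+b*np.cos(th)]
def place(P,x,y,yaw):
    R=np.array([[np.cos(yaw),-np.sin(yaw),0],[np.sin(yaw),np.cos(yaw),0],[0,0,1]]);return P@R.T+[x,y,0]
def render(n,hulls,shape=(420,560),S=4,roi=None):
    cal=manip.get_calibration(n);u0,v0,w,h=roi
    m=np.zeros((h*S,w*S),np.uint8)
    for P in hulls:
        q=(P@cal["R"].T+cal["t"])@cal["camera_matrix"].T;q=q[:,:2]/q[:,2:]
        q=((q+.5-[u0,v0])*S).astype(np.float32)
        cv2.fillConvexPoly(m,np.round(cv2.convexHull(q)*16).astype(np.int32),1,shift=4)
    return cv2.resize(m.astype(np.float32),(w,h),interpolation=cv2.INTER_AREA)
E
python3 - <<'E'
from fit import *
rois={'stand':{'side':(262,160,60,55),'top':(190,155,70,70)},'box':{'side':(265,215,90,90),'top':(315,145,80,90)}}
M={}
for n in('side','top'):
    im=cv2.imread(f"pics/{n}0.png");hsv=cv2.cvtColor(im,cv2.COLOR_BGR2HSV)
    u,v,w,h=rois['box'][n];H=hsv[v:v+h,u:u+w]
    m=((H[...,0]<22)&(H[...,1]>(110)) ).astype(np.uint8)
    m=cv2.morphologyEx(m,cv2.MORPH_OPEN,np.ones((2,2)))
    # fill
    cs,_=cv2.findContours(cv2.morphologyEx(m,cv2.MORPH_CLOSE,np.ones((5,5))),cv2.RETR_EXTERNAL,cv2.CHAIN_APPROX_NONE)
    f=np.zeros_like(m);cv2.drawContours(f,[max(cs,key=cv2.contourArea)],-1,1,-1);M['box',n]=f.astype(np.float32)
    u,v,w,h=rois['stand'][n];g=cv2.cvtColor(im,cv2.COLOR_BGR2GRAY)[v:v+h,u:u+w]
    print(n,'gray',np.percentile(g,[5,25,50,75,95]))
    f=(g<(140 if n=='side' else 75)).astype(np.uint8);f=cv2.morphologyEx(f,cv2.MORPH_CLOSE,np.ones((3,3)))
    k,l,st,_=cv2.connectedComponentsWithStats(f);
    i=1+np.argmax(st[1:,4]);f=(l==i).astype(np.uint8)
    cs,_=cv2.findContours(f,cv2.RETR_EXTERNAL,cv2.CHAIN_APPROX_NONE);f[:]=0;cv2.drawContours(f,cs,-1,1,-1);M['stand',n]=f.astype(np.float32)
def hulls(w,p):
    if w=='stand': return [place(P,*p[:3]) for P in STAND]
    return [place(P,*p[:3]) for P in (boxpts(-45,45,-62.5,62.5,0,120),lid(p[3]))]
def fit(w,p0,cams):
    def f(q):
        p=p0+q*np.array([.01,.01,.1,.1][:len(p0)]);return sum(np.abs(render(n,hulls(w,p),roi=rois[w][n])-M[w,n]).sum() for n in cams)
    best=None
    for sd in range(4):
        q0=np.random.RandomState(sd).randn(len(p0))*.5
        r=minimize(f,q0,method='Powell',options=dict(xtol=.01,ftol=1e-4));r=minimize(f,r.x,method='Nelder-Mead',options=dict(xatol=.003))
        if best is None or r.fun<best.fun:best=r
    return p0+best.x*np.array([.01,.01,.1,.1][:len(p0)]),best.fun
R={}
for w,p0 in(('box',np.array([.64,-.165,0,2.2])),('stand',np.array([.622,.18,1.45]))):
    for cams in(['side'],['top'],['side','top']):
        p,e=fit(w,p0,cams);print(w,cams,np.round(p,4),round(float(e),1),[M[w,n].sum() for n in cams]);R[w]=p
np.save('fit.npy',R,allow_pickle=True)
tiles=[]
for w in R:
  for n in('side','top'):
    u,v,ww,h=rois[w][n];im=cv2.imread(f"pics/{n}0.png")[v:v+h,u:u+ww]
    S=4;im=cv2.resize(im,None,fx=S,fy=S,interpolation=cv2.INTER_CUBIC)
    cal=manip.get_calibration(n)
    for P in hulls(w,R[w]):
        q=(P@cal["R"].T+cal["t"])@cal["camera_matrix"].T;q=((q[:,:2]/q[:,2:]+.5-[u,v])*S).astype(np.float32)
        cv2.polylines(im,[cv2.convexHull(q).astype(int)],True,(0,0,255),1)
    mm=cv2.resize(M[w,n],None,fx=S,fy=S,interpolation=cv2.INTER_NEAREST).astype(np.uint8)
    cs,_=cv2.findContours(mm,cv2.RETR_EXTERNAL,cv2.CHAIN_APPROX_NONE);cv2.drawContours(im,cs,-1,(255,255,0),1)
    t=np.zeros((300,390,3),np.uint8);k=min(300/im.shape[0],390/im.shape[1]);im=cv2.resize(im,None,fx=k,fy=k);t[:im.shape[0],:im.shape[1]]=im;tiles.append(t)
cv2.imwrite("pics/fit.png",np.vstack([np.hstack(tiles[:2]),np.hstack(tiles[2:])]))
E
```

```text
side gray [ 44.  63. 216. 221. 224.]
top gray [ 46.  61. 124. 126. 128.]
box ['side'] [ 0.6453 -0.1677  0.0314  2.2448] 821.4 [np.float32(2644.0)]Traceback (most recent call last):
  File "<stdin>", line 33, in <module>
  File "<stdin>", line 27, in fit
    res = _minimize_powell(fun, x0, args, callback, bounds, **options)
    fval, x, direc1 = _linesearch_powell(func, x, direc1,
                      ~~~~~~~~~~~~~~~~~~^^^^^^^^^^^^^^^^^
                                         tol=xtol * 100,
                                         ^^^^^^^^^^^^^^^
                                         lower_bound=lower_bound,
                                         ^^^^^^^^^^^^^^^^^^^^^^^^
                                         upper_bound=upper_bound,
                                         ^^^^^^^^^^^^^^^^^^^^^^^^
                                         fval=fval)
                                         ^^^^^^^^^^
    res = _recover_from_bracket_error(_minimize_scalar_brent,
                                      myfunc, None, tuple(), xtol=tol)
    res = solver(fun, bracket, args, **options)
    brent.optimize()
    ~~~~~~~~~~~~~~^^
    fu = func(*((u,) + self.args))      # calculate new output value
    return func(p + alpha*xi)
    fx = function(np.copy(x), *(wrapper_args + args))
  File "<stdin>", line 23, in f
  File "<stdin>", line 23, in <genexpr>
  File "fit.py", line 16, in render
    cal=manip.get_calibration(n);u0,v0,w,h=roi
ValueError: time passes only in moves, steps and waits
```

```bash
sed -i 's/cal=manip.get_calibration(n);u0/cal=CAL[n];u0/' fit.py; sed -i '2a CAL={n:manip.get_calibration(n) for n in("side","top")}' fit.py
cat > fit2.py <<'E'
from fit import *
from scipy.optimize import differential_evolution
rois={'stand':{'side':(262,160,60,55),'top':(190,155,70,70)},'box':{'side':(265,215,90,90),'top':(315,145,80,90)}}
M={}
for n in('side','top'):
    im=cv2.imread(f"pics/{n}0.png");hsv=cv2.cvtColor(im,cv2.COLOR_BGR2HSV)
    u,v,w,h=rois['box'][n];H=hsv[v:v+h,u:u+w]
    m=(((H[...,0]<25)|(H[...,0]>172))&(H[...,1]>(90 if n=='side' else 80)) ).astype(np.uint8)
    cs,_=cv2.findContours(cv2.morphologyEx(m,cv2.MORPH_CLOSE,np.ones((5,5))),cv2.RETR_EXTERNAL,cv2.CHAIN_APPROX_NONE)
    f=np.zeros_like(m);cv2.drawContours(f,[max(cs,key=cv2.contourArea)],-1,1,-1);M['box',n]=f.astype(np.float32)
    u,v,w,h=rois['stand'][n];g=cv2.cvtColor(im,cv2.COLOR_BGR2GRAY)[v:v+h,u:u+w]
    f=(g<(140 if n=='side' else 75)).astype(np.uint8);f=cv2.morphologyEx(f,cv2.MORPH_CLOSE,np.ones((3,3)))
    k,l,st,_=cv2.connectedComponentsWithStats(f);
    i=1+np.argmax(st[1:,4]);f=(l==i).astype(np.uint8)
    cs,_=cv2.findContours(f,cv2.RETR_EXTERNAL,cv2.CHAIN_APPROX_NONE);f[:]=0;cv2.drawContours(f,cs,-1,1,-1);M['stand',n]=f.astype(np.float32)
def hulls(w,p):
    if w=='stand': return [place(P,*p[:3]) for P in STAND]
    return [place(P,*p[:3]) for P in (boxpts(-45,45,-62.5,62.5,0,120),lid(p[3]))]
def fit(w,p0,cams):
    f=lambda p:sum(np.abs(render(n,hulls(w,p),roi=rois[w][n])-M[w,n]).sum() for n in cams)
    D=[.025,.025,.25,.2][:len(p0)]
    r=differential_evolution(f,[(a-d,a+d) for a,d in zip(p0,D)],seed=1,maxiter=60,popsize=10,polish=False)
    return r.x,r.fun
R={}
for w,p0 in(('box',np.array([.64,-.165,0,2.2])),('stand',np.array([.622,.18,1.5]))):
    for cams in(['side'],['top'],['side','top']):
        p,e=fit(w,p0,cams);print(w,cams,np.round(p,4),round(float(e),1),[M[w,n].sum() for n in cams]);R[w]=p
np.save('fit.npy',R,allow_pickle=True)
tiles=[]
for w in R:
  for n in('side','top'):
    u,v,ww,h=rois[w][n];im=cv2.imread(f"pics/{n}0.png")[v:v+h,u:u+ww]
    S=4;im=cv2.resize(im,None,fx=S,fy=S,interpolation=cv2.INTER_CUBIC)
    cal=CAL[n]
    for P in hulls(w,R[w]):
        q=(P@cal["R"].T+cal["t"])@cal["camera_matrix"].T;q=((q[:,:2]/q[:,2:]+.5-[u,v])*S).astype(np.float32)
        cv2.polylines(im,[cv2.convexHull(q).astype(int)],True,(0,0,255),1)
    mm=cv2.resize(M[w,n],None,fx=S,fy=S,interpolation=cv2.INTER_NEAREST).astype(np.uint8)
    cs,_=cv2.findContours(mm,cv2.RETR_EXTERNAL,cv2.CHAIN_APPROX_NONE);cv2.drawContours(im,cs,-1,(255,255,0),1)
    t=np.zeros((300,390,3),np.uint8);k=min(300/im.shape[0],390/im.shape[1]);im=cv2.resize(im,None,fx=k,fy=k);t[:im.shape[0],:im.shape[1]]=im;tiles.append(t)
cv2.imwrite("pics/fit.png",np.vstack([np.hstack(tiles[:2]),np.hstack(tiles[2:])]))
E
python3 fit2.py
```

```text
box ['side'] [ 0.6433 -0.1643  0.0207  2.2547] 116.2 [np.float32(3365.0)]
box ['top'] [ 0.6444 -0.1685 -0.0037  2.2535] 105.5 [np.float32(3217.0)]
box ['side', 'top'] [ 0.6441 -0.167   0.006   2.2545] 278.1 [np.float32(3365.0), np.float32(3217.0)]
stand ['side'] [0.6221 0.1863 1.3674] 86.2 [np.float32(1265.0)]
stand ['top'] [0.6239 0.1827 1.3606] 138.7 [np.float32(1803.0)]
stand ['side', 'top'] [0.6233 0.1839 1.3603] 230.6 [np.float32(1265.0), np.float32(1803.0)]
```

View pics/fit.png

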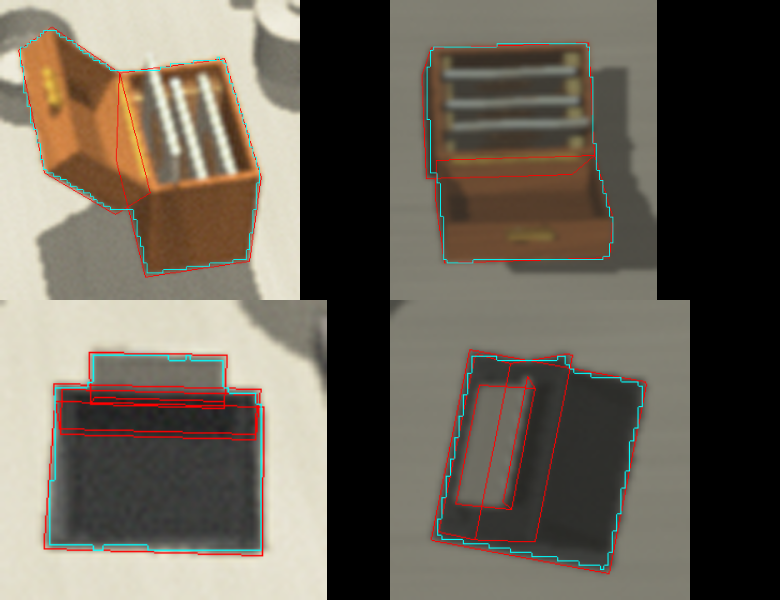

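Run:
```python
from h import *
im=cv2.imread("pics/top0.png");g=im.min(2)
print(g[176:190,324:384:1][:, :].astype(int)[4:8])
c=manip.get_calibration("top")
def ray(n,u,v,z):
    c=manip.get_calibration(n);d=c["R"].T@np.linalg.inv(c["camera_matrix"])@[u,v,1];o=-c["R"].T@c["t"];return o+d*(z-o[2])/d[2]
m=(g>95);m[:170]=0;m[190:]=0;m[:,:325]=0;m[:,:]&=True;m[:,380:]=0
k,l,st,ce=cv2.connectedComponentsWithStats(m.astype(np.uint8));print(st,ce)
for i in range(1,k):
    if st[i,4]>20:
        for u in(st[i,0]-.5,st[i,0]+st[i,2]-.5,ce[i][0]): print(i,ray("top",u,ce[i][1],.153),ray("top",u,ce[i][1],.113))
```

```text
[[ 93  67  46  42  49  54  56  60  70  70  61  56  57  58  58  58  59  61
   62  62  60  60  60  61  65  70  71  71  72  73  73  74  73  72  74  75
   78  78  78  77  75  75  76  80  87  94  97  99  98  93  81  66  67  69
   69  69  69  69  69  70]
 [ 98  73  48  43  49  53  56  61  71  74  74  77  79  81  81  82  84  90
   95  96  96  95  96  98 105 110 111 112 112 113 113 114 112 112 113 115
  115 115 115 113 112 109 108 108 110 112 112 111 112 108  89  68  65  68
   69  69  69  69  69  69]
 [ 99  75  50  43  48  53  56  60  71  86 100 109 111 111 109 108 109 111
  112 112 111 112 112 114 115 117 118 119 119 119 119 119 117 117 117 119
  120 119 118 117 114 110 105 103 103 101  98  95  93  88  73  59  64  69
   69  70  70  70  70  70]
 [ 99  75  49  42  47  52  54  57  68  83 100 108 107 104 102  99  98  97
   94  92  90  89  88  88  87  87  87  87  86  85  84  83  83  83  84  85
   86  85  85  85  83  80  75  75  74  72  71  67  64  57  52  52  62  69
   69  70  70  70  70  70]]
[[     0      0    560    420 235051]
 [   332    174     39      3     71]
 [   334    180     40      4     78]] [[279.45385044 209.51964893]
 [350.74647887 175.05633803]
 [353.71794872 181.64102564]]
1 [ 0.6395746 -0.11214    0.153    ] [ 0.6462428  -0.11540623  0.113     ]
1 [ 0.63688584 -0.21242199  0.153     ] [ 0.64347413 -0.21866861  0.113     ]
1 [ 0.63824693 -0.16165784  0.153     ] [ 0.64487567 -0.16639575  0.113     ]
2 [ 0.62228331 -0.11669981  0.153     ] [ 0.62843762 -0.12010156  0.113     ]
2 [ 0.61954981 -0.2194023   0.153     ] [ 0.62562287 -0.22585638  0.113     ]
2 [ 0.62090086 -0.1686408   0.153     ] [ 0.62701408 -0.17358624  0.113     ]
```

```bash
cat >> h.py <<'E'
BOX=np.array([.6440,-.1665]);TH0=2.2545;YB=.006
ST=np.array([.6232,.1842]);YS=1.362
def stand2w(p):
    cc,ss=np.cos(YS),np.sin(YS);return np.array([ST[0]+cc*p[0]-ss*p[1],ST[1]+ss*p[0]+cc*p[1],p[2]])
xs=np.array([np.cos(YS),np.sin(YS),0]);zw=np.array([0,0,1.]);C=np.sqrt(.75)
rx=C*xs+.5*zw; rz=-.5*xs+C*zw; ry=np.cross(rz,rx)
RO=stand2w([.030,0,.013])
def rest(x,y,z): return RO+(x*rx+y*ry+z*rz)/1000
def Rxy(x,y): return np.column_stack([x,y,np.cross(x,y)])
E
python3 - <<'E'
from h import *
np.set_printoptions(suppress=True,precision=3)
print(manip.current_tcp_rot(),manip.current_time(),rest(0,0,0))
dn=np.array([0,0,-1.])
for sg in(1,-1):
    G=Rxy(dn,np.array([sg,0,0.]))
    for sr in (1,-1):
        S=Rxy(-rz,sr*rx)
        print(sg,sr,manip.inverse_kinematics([.6215,-.168,.129],G),manip.inverse_kinematics([.6215,-.168,.28],G),manip.inverse_kinematics(rest(8,0,230),S),manip.inverse_kinematics(rest(3,0,124),S))
E
```

```text
[[ 0.     0.397 -0.918]
 [-0.    -0.918 -0.397]
 [-1.     0.     0.   ]] 1.3 [0.629 0.214 0.013]
1 1 [-0.336  0.629  1.479 -0.     1.034 -0.336] [-0.336  0.485  1.329 -0.     1.327 -0.336] [-0.118  0.46   1.622  0.597  1.089 -1.771] [-0.035  0.602  1.656  0.675  0.907 -1.829]
1 -1 [-0.336  0.629  1.479 -0.     1.034 -0.336] [-0.336  0.485  1.329 -0.     1.327 -0.336] [-0.118  0.46   1.622  0.597  1.089  1.371] [-0.035  0.602  1.656  0.675  0.907  1.312]
-1 1 [-0.336  0.629  1.479 -0.     1.034  2.805] [-0.336  0.485  1.329 -0.     1.327  2.805] [-0.118  0.46   1.622  0.597  1.089 -1.771] [-0.035  0.602  1.656  0.675  0.907 -1.829]
-1 -1 [-0.336  0.629  1.479 -0.     1.034  2.805] [-0.336  0.485  1.329 -0.     1.327  2.805] [-0.118  0.46   1.622  0.597  1.089  1.371] [-0.035  0.602  1.656  0.675  0.907  1.312]
```

Run:
```python
from h import *
np.set_printoptions(suppress=True,precision=3)
G=Rxy(np.array([0,0,-1.]),np.array([1,0,0.]))
manip.set_gripper(.22,60)
manip.move_ptp([.6215,-.168,.27],G)
print(manip.current_time(),manip.current_grip_width(),manip.current_force())
manip.move_l([.6215,-.168,.165],max_speed=.2)
for n in("side","top"):
    p,d=manip.grab_frame(n);cv2.imwrite(f"pics/{n}1.png",p[:,:,::-1])
print(manip.current_ee_pos(),manip.current_force(),manip.current_time())
def z(n,X,w=45):
    im=cv2.imread(f"pics/{n}1.png");u,v=proj(n,X).astype(int);return cv2.resize(im[v-w:v+w,u-w:u+w],(390,390),interpolation=cv2.INTER_CUBIC)
cv2.imwrite("pics/z1.png",np.hstack([z("side",[.62,-.168,.15]),z("top",[.62,-.168,.15])]))
```

```text
3.85 0.22280624560682857 [0.261 0.096 0.408]
[ 0.622 -0.168  0.167] [ 0.426 -0.22   0.165] 4.625
```

View pics/z1.png

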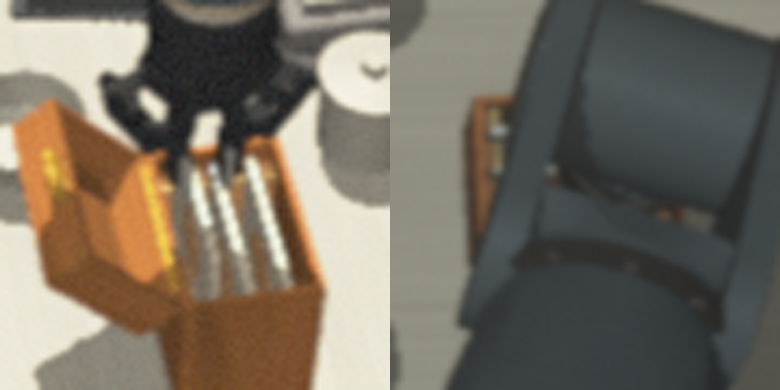

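Run:
```python
from h import *
np.set_printoptions(suppress=True,precision=3)
for z in(.150,.138,.129):
    manip.move_l([.6215,-.168,z],max_speed=.08); f=manip.current_force();print(z,f,manip.current_ee_pos())
    if np.linalg.norm(f)>6: break
else:
    manip.set_gripper(0,60);print(manip.current_grip_width(),manip.current_grip_width()*85,manip.current_force(),manip.current_ee_pos())
p,d=manip.grab_frame("side");cv2.imwrite("pics/side2.png",p[:,:,::-1])
u,v=proj("side",[.62,-.168,.15]).astype(int)
cv2.imwrite("pics/z2.png",cv2.resize(p[v-45:v+45,u-45:u+45,::-1],(500,500),interpolation=cv2.INTER_CUBIC))
print(manip.current_time())
```

```text
0.15 [ 0.533 -0.265  0.471] [ 0.621 -0.168  0.149]
0.138 [-0.569 -0.304  0.065] [ 0.621 -0.168  0.137]
0.129 [-0.117 -0.741  0.662] [ 0.621 -0.168  0.128]
0.05571167085294967 4.735492022500722 [-0.123 -0.006  0.985] [ 0.621 -0.168  0.129]
5.825
```

View pics/z2.png

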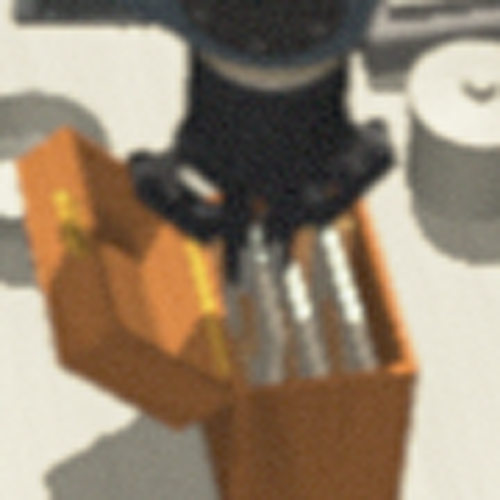

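Run:
```python
from h import *
np.set_printoptions(suppress=True,precision=3)
manip.move_l([.6215,-.168,.29],max_speed=.15);print(manip.current_force(),manip.current_grip_width(),manip.current_time())
S=Rxy(-rz,rx)
manip.move_ptp(rest(9,0,264),S)
print(manip.current_ee_pos(),rest(9,0,264),manip.current_force(),manip.current_grip_width(),manip.current_time())
T=[]
for n in("side","top"):
    p,d=manip.grab_frame(n);cv2.imwrite(f"pics/{n}3.png",p[:,:,::-1]);np.save(f"pics/{n}3.npy",d)
    u,v=proj(n,rest(9,0,150)).astype(int);w=60;im=np.ascontiguousarray(p[:,:,::-1])
    im=cv2.resize(im[v-w:v+w,u-w:u+w],(400,400),interpolation=cv2.INTER_CUBIC)
    for zc in(140,288):
        for yc in(-52.5,52.5):
            q=(proj(n,rest(9,yc,zc))-[u-w,v-w]+.5)*400/(2*w);cv2.circle(im,tuple(q.astype(int)),2,(0,0,255),-1)
    T.append(im)
cv2.imwrite("pics/z3.png",np.hstack(T))
```

```text
[-0.122 -0.239 -0.906] 0.05490979258417071 7.05
[0.604 0.092 0.246] [0.604 0.092 0.246] [-0.359  0.093 -1.313] 0.05530317535149898 8.3333
```

View pics/z3.png

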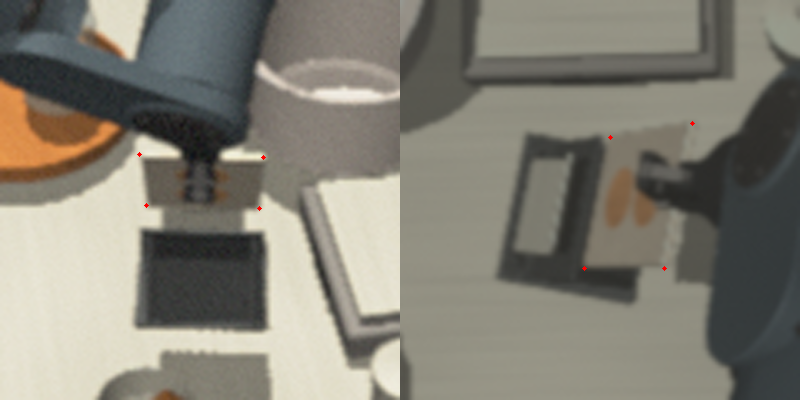

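Run:
```python
from h import *
np.set_printoptions(suppress=True,precision=4)
A=np.column_stack([rx,ry,rz])
for n in("top","side"):
    P=cloud(n,np.load(f"pics/{n}3.npy"));q=(P-RO)@A*1000
    m=(abs(q[...,0]-10)<15)&(abs(q[...,1])<48)&(q[...,2]>150)&(q[...,2]<235)
    X=q[m];c,res,_,_=np.linalg.lstsq(np.c_[np.ones(len(X)),X[:,1:]],X[:,0],rcond=None)
    print(n,len(X),"x=",c,(X[:,0]-np.c_[np.ones(len(X)),X[:,1:]]@c).std())
    # plate
    P=cloud(n,np.load(f"pics/{n}0.npy"));q=(P-RO)@A*1000
    m=(abs(q[...,0])<14)&(abs(q[...,1])>44)&(abs(q[...,1])<57)&(q[...,2]>15)&(q[...,2]<88)
    X=q[m];
    if len(X)>20:
        c,res,_,_=np.linalg.lstsq(np.c_[np.ones(len(X)),X[:,1:]],X[:,0],rcond=None);print(" plate",len(X),c,np.median(X[:,0]))
    m=(q[...,2]>10)&(abs(q[...,1])<38)&(abs(q[...,0])<30);X=q[m]
    for z0 in range(20,100,10):
        s=X[(X[:,2]>z0)&(X[:,2]<z0+10)];print(z0,len(s),np.round(np.median(s[:,0]),1) if len(s) else None,end='; ')
    print()
    # full image corner measure: card mask in image 3 by q
P=cloud("top",np.load("pics/top3.npy"));q=(P-RO)@A*1000
m=(abs(q[...,0]-10)<14)&(abs(q[...,1])<70)&(q[...,2]>110)&(q[...,2]<300)
X=q[m]
for y0 in range(-60,60,10):
    s=X[(X[:,1]>y0)&(X[:,1]<y0+10)]
    if len(s)>3: print(y0,len(s),s[:,2].min().round(),s[:,2].max().round())
```

```text
top 440 x= [12.1217 -0.001   0.0027] 0.9783567264660542
 plate 101 [ 4.1785 -0.0059 -0.0694] 1.3147963154502234
20 59 14.7; 30 66 11.6; 40 48 8.5; 50 31 0.6; 60 45 1.7; 70 49 1.6; 80 49 2.3; 90 91 2.3; 
side 206 x= [ 5.264  -0.0016  0.0033] 1.087993897103515
 plate 28 [-0.3044 -0.007  -0.0821] -4.400850552608908
20 17 -3.2; 30 24 -3.1; 40 15 -3.4; 50 21 -3.9; 60 38 -1.4; 70 73 10.3; 80 83 14.4; 90 65 17.3; 
-60 39 140.0 290.0
-50 97 138.0 290.0
-40 85 144.0 291.0
-30 61 140.0 291.0
-20 42 140.0 210.0
-10 50 141.0 234.0
0 77 144.0 288.0
10 103 143.0 292.0
20 102 144.0 292.0
30 101 143.0 291.0
40 96 144.0 289.0
50 25 149.0 291.0
```

Run:
```python
from h import *
np.set_printoptions(suppress=True,precision=4)
im=cv2.imread("pics/top3.png").astype(int)
g=cv2.GaussianBlur(im.astype(np.float32),(0,0),.7).mean(2)
cal=manip.get_calibration("top")
X0=12
def P(y,z): return proj("top",rest(X0,y,z))
def samp(y,z):
    u,v=P(y,z);return cv2.getRectSubPix(g,(1,1),(float(u),float(v)))[0,0]
c=manip.get_calibration
import functools
L=[]
# precompute homography for speed
src=np.float32([[-60,120],[60,120],[60,300],[-60,300]]);H=cv2.getPerspectiveTransform(src,np.float32([P(*s) for s in src]))
ys=np.arange(-60,61,2.);zs=np.arange(120,300,.5)
def prof(yy,zz):
    q=cv2.perspectiveTransform(np.float32(np.c_[yy,zz])[None],H)[0];return cv2.remap(g,q[:,:1].copy(),q[:,1:].copy(),cv2.INTER_LINEAR)[:,0]
for y in range(-46,50,8):
    p=prof(np.full(len(zs),y),zs);d=np.gradient(p);k=np.argmax(d[(zs>126)&(zs<158)]);L.append((y,zs[(zs>126)&(zs<158)][k]));
L=np.array(L);print(L.T);print(np.polyfit(L[:,0],L[:,1],1))
big=np.stack([prof(np.full(len(zs),y),zs) for y in np.arange(-70,71,.5)],1)
cv2.imwrite("pics/rect.png",cv2.resize(big[::-1],None,fx=2,fy=1.6)*1.5)
```

```text
[[-46.  -38.  -30.  -22.  -14.   -6.    2.   10.   18.   26.   34.   42. ]
 [137.5 138.  146.  139.  146.5 140.5 137.5 145.5 139.  146.5 141.  138.5]]
[  0.0155 141.3227][ WARN:0@0.402] global loadsave.cpp:1063 imwrite_ Unsupported depth image for selected encoder is fallbacked to CV_8U.
```

View pics/rect.png

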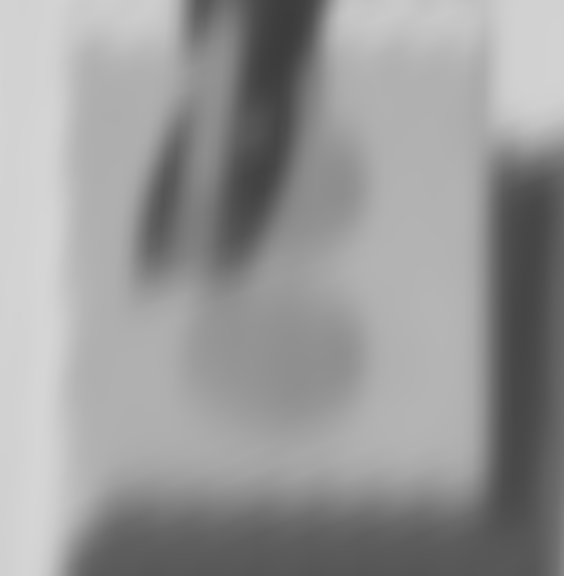

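Run:
```python
from h import *
np.set_printoptions(suppress=True,precision=2)
A=np.column_stack([rx,ry,rz])
f0=manip.current_force()
for x,z in((9,225),(7.5,210),(6,202),(5,199)):
    manip.move_l(rest(x,0,z),max_speed=.1);f=(manip.current_force()-f0)@A;print(x,z,f,manip.current_time())
    if np.linalg.norm(f)>5: break
else:
  for x in (4.2,3.4,2.6,1.8,1):
    manip.move_l(rest(x,0,199),max_speed=.02);f=(manip.current_force()-f0)@A;print(x,f,((manip.current_ee_pos()-RO)@A*1000),manip.current_time())
    if f[0]>2.5: break
```

```text
9 225 [-0.12 -0.24  0.95] 8.975
7.5 210 [ 0.23 -0.32  1.07] 9.275
6 202 [-0.71 -0.28  0.4 ] 9.525
5 199 [ 0.13 -0.31 -0.19] 9.775
4.2 [-0.95  0.1   0.17] [  4.17  -0.04 199.1 ] 10.025
3.4 [0.16 0.49 0.02] [  3.39  -0.04 199.04] 10.275
2.6 [ 1.24 -0.45 -0.43] [  2.79  -0.05 199.06] 10.525
1.8 [ 3.48 -0.04  0.73] [  2.11  -0.05 199.1 ] 10.775
```

Run:
```python
from h import *
np.set_printoptions(suppress=True,precision=2)
A=np.column_stack([rx,ry,rz])
f0=np.array([-.36,.09,-1.31])
zs=[192,186,180,174,168,160,152,144,138,133,130,128,126.5,125.5,124.5,123.5,122.5,121.5,120.5]
for z in zs:
    manip.move_l(rest(2.7,0,z),max_speed=.06);f=(manip.current_force()-f0)@A;print(z,f,((manip.current_ee_pos()-RO)@A*1000),round(manip.current_time(),2),round(manip.current_grip_width(),3))
    if f[2]>(25 if z>135 else 17): break
T=[]
for n in("side","top"):
    p,d=manip.grab_frame(n);cv2.imwrite(f"pics/{n}4.png",p[:,:,::-1]);np.save(f"pics/{n}4.npy",d)
    u,v=proj(n,rest(9,0,80)).astype(int);w=50;im=np.ascontiguousarray(p[:,:,::-1])
    im=cv2.resize(im[v-w:v+w,u-w:u+w],(400,400),interpolation=cv2.INTER_CUBIC)
    for yc in(-52.5,52.5):
            q=(proj(n,rest(3,yc,148))-[u-w,v-w]+.5)*400/(2*w);cv2.circle(im,tuple(q.astype(int)),2,(0,0,255),-1)
    T.append(im)
cv2.imwrite("pics/z4.png",np.hstack(T))
```

```text
192 [ 2.62 -1.5  -0.07] [  2.62   0.26 191.37] 11.04 0.06
186 [ 3.12 -3.38 -1.72] [  2.76  -0.13 185.65] 11.29 0.055
180 [ 4.05 -3.18  0.29] [  2.88  -0.47 180.03] 11.54 0.057
174 [ 5.39 -3.55 -2.56] [  2.82  -0.21 173.76] 11.79 0.057
168 [ 5.   -4.14 -3.43] [  2.8   -0.08 167.66] 12.04 0.057
160 [ 5.81 -4.04 -4.39] [  2.81   0.03 159.55] 12.32 0.057
152 [ 6.51 -3.99 -4.35] [  2.89   0.04 151.52] 12.61 0.055
144 [ 6.92 -3.18 -4.57] [  2.91   0.02 143.51] 12.89 0.057
138 [ 5.54 -3.61 -3.13] [  2.97  -0.09 137.59] 13.14 0.054
133 [ 6.49 -3.52 -3.11] [  3.    -0.15 132.69] 13.39 0.057
130 [ 7.01 -3.01  0.84] [  3.08  -0.18 129.91] 13.64 0.058
128 [ 7.12 -2.76  2.59] [  3.07  -0.2  128.1 ] 13.89 0.058
126.5 [ 6.47 -2.37  5.56] [  3.09  -0.2  126.75] 14.14 0.056
125.5 [ 6.51 -1.88  5.03] [  3.12  -0.18 125.83] 14.39 0.054
124.5 [ 7.41 -1.48  5.11] [  3.1   -0.21 124.86] 14.64 0.057
123.5 [ 6.73 -0.98  7.6 ] [  3.12  -0.22 124.  ] 14.89 0.059
122.5 [ 3.83  3.91 19.7 ] [  3.13  -0.31 123.98] 15.14 0.055
```

View pics/z4.png

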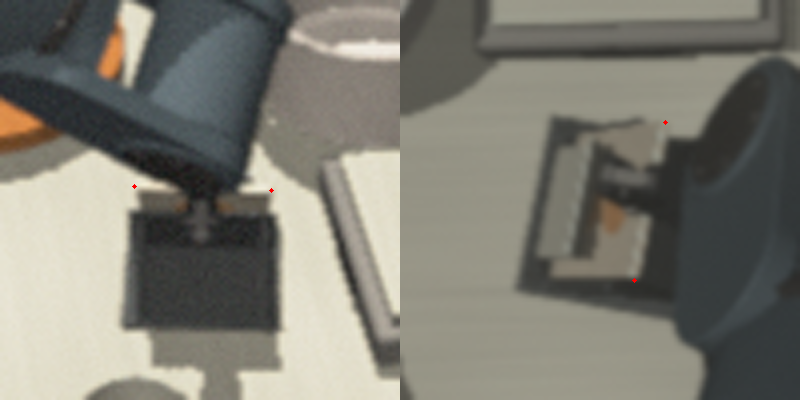

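Run:
```python
from h import *
np.set_printoptions(suppress=True,precision=3)
A=np.column_stack([rx,ry,rz])
manip.move_l(rest(3.0,-.2,123.8),max_speed=.03);print((manip.current_force())@A)
manip.set_gripper(.25);print(manip.current_grip_width(),manip.current_force()@A)
manip.move_l(rest(3.0,0,200),max_speed=.15)
print(manip.current_force()@A,manip.current_time())
R0=np.array([0,0,-1.])
G=Rxy(R0,np.array([0,1.,0]));x0=.483
q=[manip.inverse_kinematics([x0,-.1665,.28],Rxy(R0,np.array([0,s,0.]))) for s in(1,-1)];print(q)
manip.set_gripper(0,40)
manip.move_l(rest(3.0,0,240),max_speed=.25)
j=manip.current_qpos();s=1 if abs(q[0][5]-j[5])<abs(q[1][5]-j[5]) else -1
manip.move_ptp([x0,-.1665,.28],Rxy(R0,np.array([0,s,0.])))
T=[]
for n in("side","top"):
    p,d=manip.grab_frame(n);cv2.imwrite(f"pics/{n}5.png",p[:,:,::-1]);np.save(f"pics/{n}5.npy",d)
    u,v=proj(n,rest(9,0,80)).astype(int);w=40;im=np.ascontiguousarray(p[:,:,::-1])
    T.append(cv2.resize(im[v-w:v+w,u-w:u+w],(400,400),interpolation=cv2.INTER_CUBIC))
cv2.imwrite("pics/z5.png",np.hstack(T))
print(s,manip.current_ee_pos(),manip.current_force(),manip.current_time())
```

```text
[5.445 0.226 5.323]
0.24984982114756385 [-0.047  0.707  1.002]
[-0.044  1.091 -0.563] 16.4583
[array([-0.423,  0.231,  1.69 , -0.   ,  1.221, -1.994]), array([-0.423,  0.231,  1.69 , -0.   ,  1.221,  1.148])]
1 [ 0.483 -0.166  0.279] [0.718 1.259 0.075] 18.325
```

View pics/z5.png

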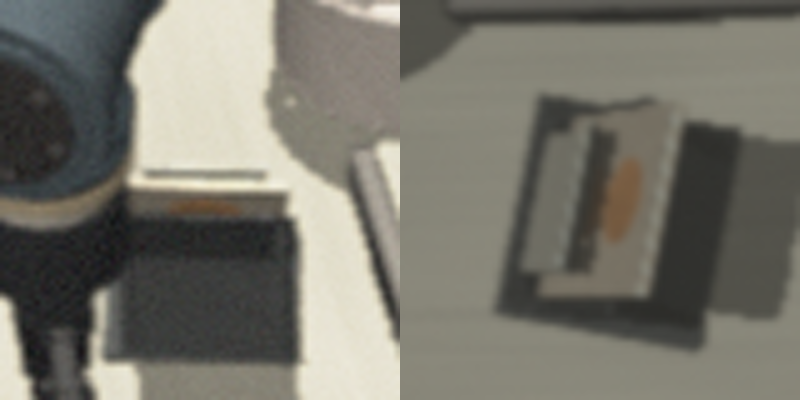

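View pics/side5.png

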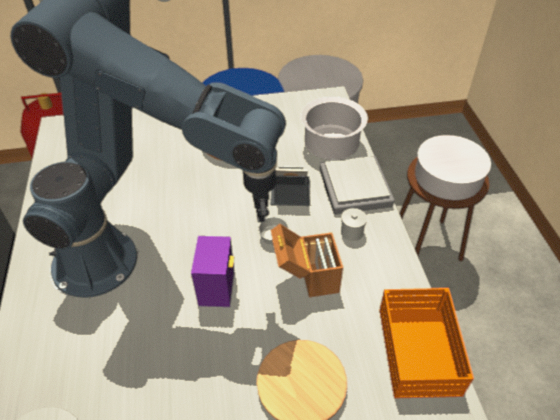

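Run:
```python
import cv2,numpy as np
a=cv2.imread("pics/side5.png")[215:305,260:350];b=cv2.imread("pics/top5.png")[140:230,310:400]
cv2.imwrite("pics/z6.png",np.hstack([cv2.resize(i,(390,390),interpolation=cv2.INTER_CUBIC) for i in(a,b)]))
```

```text
(no output)
```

View pics/z6.png

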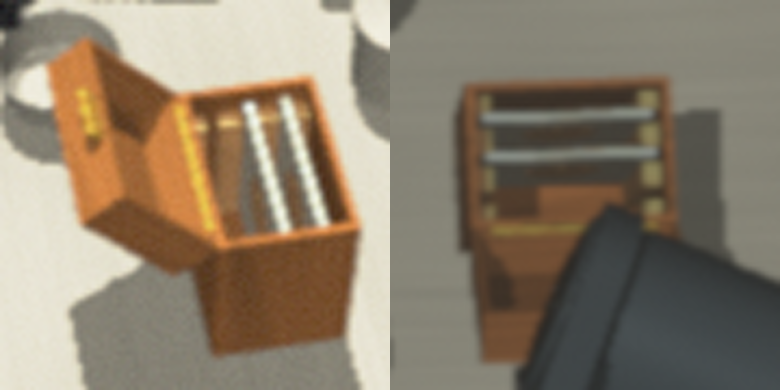

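Run:
```python
from h import *
np.set_printoptions(suppress=True,precision=2)
f0=manip.current_force();w=11.
def tcp(x,z,y=0): return np.array([BOX[0]+x/1000,BOX[1],z/1000])
def go(x,z,v):
    manip.move_l(tcp(x,z),max_speed=v);f=manip.current_force()-f0;print(round(x),round(z),f,round(manip.current_time(),2));return f
go(-161,147,.2)
ok=True
for x,z in((-141,147),(-128,160),(-115,173),(-103,184),(-92,192)):
    f=go(x,z,.06)
    if np.linalg.norm(f)>12: ok=False;print("stop");break
if ok:
  for th in np.deg2rad([82,74,66,58,50,42]):
    a,b=72,36
    x=-45+a*np.cos(th)-b*np.sin(th)-w;z=120+a*np.sin(th)+b*np.cos(th)
    f=go(x,z,.07)
    if np.linalg.norm(f)>12: print("stop");break
p,d=manip.grab_frame("side");cv2.imwrite("pics/side7.png",p[:,:,::-1])
cv2.imwrite("pics/z7.png",cv2.resize(p[190:310,245:365,::-1],(560,560),interpolation=cv2.INTER_CUBIC))
```

```text
-161 147 [-0.12 -0.36  1.03] 19.14
-141 147 [-11.71  -3.19   6.31] 19.62
stop
```

View pics/z7.png

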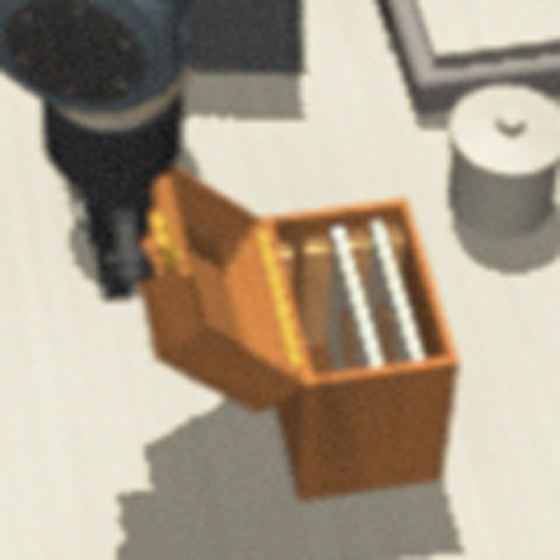

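Run:
```python
from h import *
np.set_printoptions(suppress=True,precision=2)
f0=np.array([.72,1.26,.07]);w=11.
def tcp(x,z,y=0): return np.array([BOX[0]+x/1000,BOX[1],z/1000])
def go(x,z,v,lab=''):
    manip.move_l(tcp(x,z),max_speed=v);f=manip.current_force()-f0;print(lab,round(x),round(z),f,round(manip.current_time(),2));return f
go(-142,146,.1)
ok=True
for th in np.r_[np.arange(2.2,np.pi/2,-.09),np.pi/2]:
    x=-45+90*np.cos(th)-36*np.sin(th)-w;z=120+90*np.sin(th)+36*np.cos(th)-20
    f=go(x,z,.07,round(th,2))
    if np.linalg.norm(f)>14: ok=False;print("stop");break
p,d=manip.grab_frame("side");cv2.imwrite("pics/side8.png",p[:,:,::-1])
cv2.imwrite("pics/z8.png",cv2.resize(p[190:310,245:365,::-1],(560,560),interpolation=cv2.INTER_CUBIC))
```

```text
-142 146 [-9.56 -3.19  4.02] 19.93
2.2 -138 152 [-13.91  -3.08   8.75] 20.18
stop
```

View pics/z8.png

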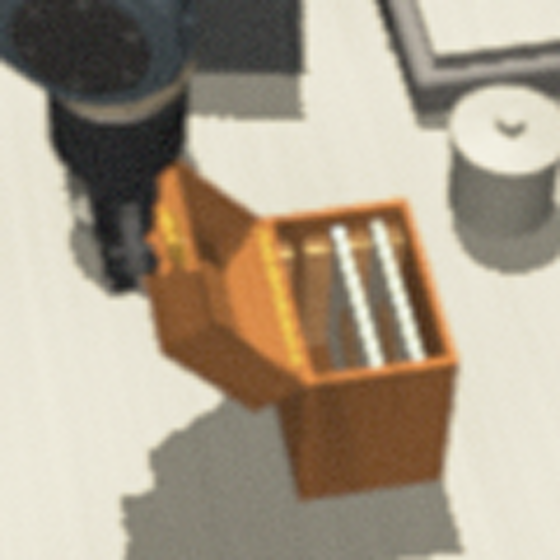

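```bash
cat > lid1.py <<'E'
from h import *
np.set_printoptions(suppress=True,precision=2)
f0=np.array([.72,1.26,.07]);w=11.
def tcp(x,z,y=0): return np.array([BOX[0]+x/1000,BOX[1],z/1000])
def go(x,z,v,lab=''):
    manip.move_l(tcp(x,z),max_speed=v);f=manip.current_force()-f0;print(lab,round(x),round(z),f,round(manip.current_time(),2),end=' ');return f
r=1.5
for th in np.r_[2.2,np.arange(2.14,np.pi/2,-.08),np.pi/2]:
    ex=90*np.cos(th)-36*np.sin(th);ez=90*np.sin(th)+36*np.cos(th);n=np.array([ex,ez])/np.hypot(ex,ez)
    f=go(-45-w+ex+r*n[0],100+ez+r*n[1],.07,round(th,2))
    fr=f[[0,2]]@n;ft=f[[0,2]]@np.array([n[1],-n[0]]);print('rad %.1f tan %.1f r %.1f'%(fr,ft,r))
    if np.linalg.norm(f)>25 : print("stop");break
    r+=np.clip((fr-4)/10,-.5,1.)
p,d=manip.grab_frame("side");cv2.imwrite("pics/side9.png",p[:,:,::-1])
cv2.imwrite("pics/z9.png",cv2.resize(p[190:310,245:365,::-1],(560,560),interpolation=cv2.INTER_CUBIC))
E
python3 lid1.py
```

```text
2.2 -139 152 [-6.04 -2.04  2.27] 20.48 rad 6.3 tan -1.3 r 1.5
2.14 -136 157 [-5.13 -1.89  2.69] 20.73 rad 5.7 tan -0.8 r 1.7
2.06 -132 164 [-0.37 -0.51 -1.38] 20.99 rad -0.6 tan -1.3 r 1.9
1.98 -126 169 [-1.48 -1.38  0.09] 21.26 rad 1.1 tan -1.0 r 1.4
1.9 -120 174 [-1.22 -0.68 -0.71] 21.52 rad 0.3 tan -1.4 r 1.2
1.82 -114 179 [-0.93 -0.83 -0.15] 21.77 rad 0.4 tan -0.8 r 0.8
1.74 -107 183 [-1.   -1.17 -0.11] 22.03 rad 0.4 tan -0.9 r 0.4
1.66 -100 186 [-0.55 -1.33 -0.41] 22.29 rad -0.1 tan -0.7 r 0.1
1.58 -93 189 [-1.09 -1.34  1.06] 22.55 rad 1.4 tan -0.6 r -0.3
1.57 -92 189 [-1.23 -0.55 -0.19] 22.8 rad 0.3 tan -1.2 r -0.6
```

View pics/z9.png

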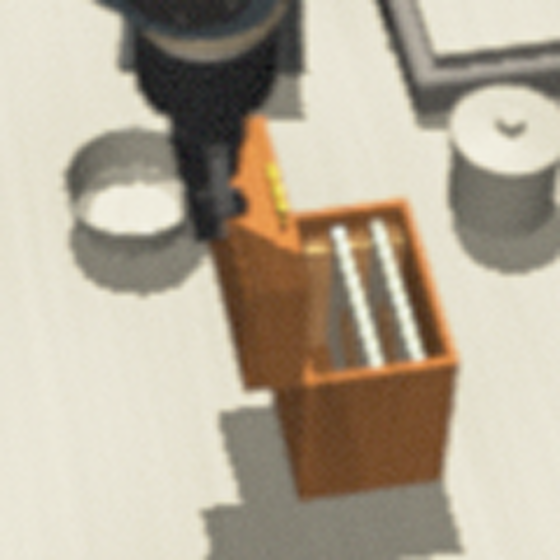

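```bash
cat > lid2.py <<'E'
from h import *
np.set_printoptions(suppress=True,precision=2)
f0=np.array([.72,1.26,.07]);w=11.
def tcp(x,z,y=0): return np.array([BOX[0]+x/1000,BOX[1],z/1000])
a,b=70,36;ok=True
for deg in (82,74,66,58,50,42,34,26,20,15,11,8,6,4.5,3,2,1):
    th=np.deg2rad(deg)
    x=-45+a*np.cos(th)-b*np.sin(th)-w;z=120+a*np.sin(th)+b*np.cos(th)
    manip.move_l(tcp(x,z),max_speed=.06 if deg>20 else .03);f=manip.current_force()-f0;print(deg,round(x),round(z,1),f,round(manip.current_time(),2))
    if np.linalg.norm(f)>10: print("stop");ok=False;break
if ok:
  for z in (156.5,155.5,155,154.5,154,153.5,153,152.5,152):
    manip.move_l(tcp(14,z),max_speed=.01);f=manip.current_force()-f0;print(z,f,manip.current_ee_pos()*1000,round(manip.current_time(),2))
    if f[2]>8: break
p,d=manip.grab_frame("side");cv2.imwrite("pics/side10.png",p[:,:,::-1])
cv2.imwrite("pics/z10.png",cv2.resize(p[190:310,245:365,::-1],(560,560),interpolation=cv2.INTER_CUBIC))
E
python3 lid2.py
```

```text
82 -82 194.3 [-1.48 -0.92  0.37] 23.18
74 -71 197.2 [-1.23 -1.13  0.01] 23.52
66 -60 198.6 [-0.98 -0.67 -0.41] 23.85
58 -49 198.4 [-0.51 -2.41  0.24] 24.18
50 -39 196.8 [-0.93 -1.54 -1.03] 24.52
42 -28 193.6 [-0.91 -1.09  0.16] 24.85
34 -18 189.0 [-0.56 -0.42  0.28] 25.18
26 -9 183.0 [-1.07 -1.98 -0.66] 25.52
20 -3 177.8 [-2.09 -1.53 -0.01] 25.94
15 2 172.9 [-0.95 -0.5  -0.69] 26.32
11 6 168.7 [-0.61 -2.    0.23] 26.65
8 8 165.4 [ 0.13 -1.74  0.58] 26.93
6 10 163.1 [-2.02 -1.17 -0.33] 27.18
4.5 11 161.4 [-0.78 -0.61 -0.05] 27.43
3 12 159.6 [-1.17 -1.2  -0.05] 27.68
2 13 158.4 [-0.99 -1.63  0.43] 27.93
1 13 157.2 [-1.06 -0.52 -0.46] 28.18
156.5 [ 0.08 -1.19 -0.44] [ 657.97 -166.47  156.4 ] 28.43
155.5 [-2.28 -0.36  5.88] [ 658.12 -166.51  156.07] 28.68
155 [-4.26  0.24  8.3 ] [ 658.16 -166.5   156.02] 28.93
```

View pics/z10.png

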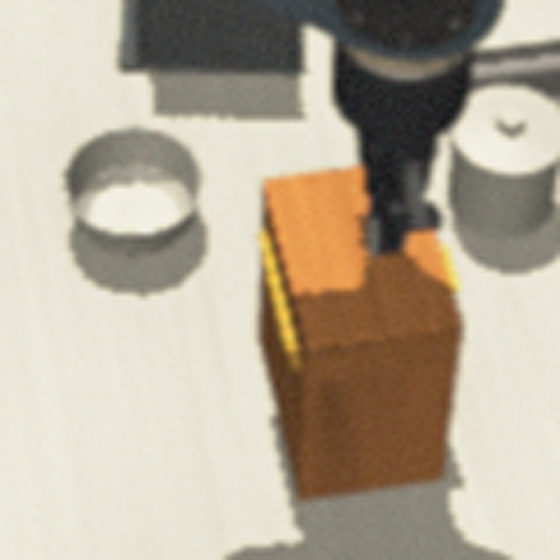

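Run:
```python
from h import *
p=manip.current_ee_pos()
manip.move_l([p[0],p[1],.30],max_speed=.15)
manip.move_j([-1.248, 0.351, 1.652, 0, 1.139, -0.085])
T=[]
np.set_printoptions(suppress=True,precision=3)
for n in("side","top"):
    p,d=manip.grab_frame(n);cv2.imwrite(f"pics/{n}11.png",p[:,:,::-1]);np.save(f"pics/{n}11.npy",d)
    for X,w in((rest(9,0,80),35),([.644,-.166,.12],45)):
        u,v=proj(n,X).astype(int);im=np.ascontiguousarray(p[:,:,::-1])
        im=cv2.resize(im[v-w:v+w,u-w:u+w],(300,300),interpolation=cv2.INTER_CUBIC)
        if w==35:
            for yc in(-52.5,52.5):
                q=(proj(n,rest(6,yc,148))-[u-w,v-w]+.5)*300/(2*w);cv2.circle(im,tuple(q.astype(int)),2,(0,0,255),-1)
        T.append(im)
    P=cloud(n,d);m=(abs(P[...,0]-.644)<.035)&(abs(P[...,1]+.1665)<.05)&(P[...,2]>.1)
    X=P[m];c=np.linalg.lstsq(np.c_[np.ones(len(X)),X[:,:2]-[.644,-.1665]],X[:,2],rcond=None)[0];print(n,"lid plane",c)
    for k in("katori","dabba","jar","chakla"): print(k,[np.round(q["at"],3).tolist() for q in manip.look_for(n,k)[:1]])
A=np.column_stack([rx,ry,rz]);q=(cloud("top",np.load("pics/top11.npy"))-RO)@A*1000
m=(abs(q[...,0]-6)<8)&(abs(q[...,1])<70)&(q[...,2]>98)&(q[...,2]<170);X=q[m];print("card top z",np.percentile(X[:,2],[50,95,98,100]),"y",np.percentile(X[:,1],[1,99]),"x",np.median(X[:,0]))
cv2.imwrite("pics/z11.png",np.vstack([np.hstack(T[:2]),np.hstack(T[2:])]));print(manip.current_time())
```

```text
side lid plane [ 0.156 -0.006 -0.002]
katori [[0.78, -0.038, 0.068]]
dabba [[0.778, -0.038, 0.069]]
jar [[0.515, 0.445, 0.115]]
chakla [[0.53, -0.485, 0.034]]
top lid plane [ 0.157 -0.001  0.002]
katori [[0.541, 0.007, 0.006]]
dabba [[0.776, -0.016, 0.07]]
jar [[0.623, 0.214, 0.041]]
chakla [[0.636, -0.16, 0.156]]
card top z [129.598 149.24  150.712 153.143] y [-52.712  51.009] x 7.1114947387914125
32.6167
```

View pics/z11.png

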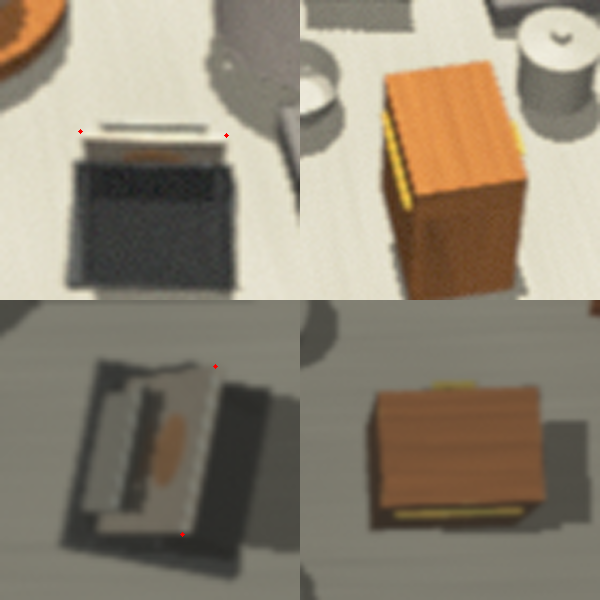

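```bash
python3 -c "
from bench import manip
manip.sign_off();print(manip.current_time())"
```

```text
the job is handed in; nothing more can be done
the job is handed in; nothing more can be done
```

The tall card is on the stand, held under the clip, and the box lid is shut. I handed the job in after 32.6 s.

**Card:** I lifted it out of the groove nearest the hinge and slid it down the plate, so its own lower edge raised the clip. It met a solid stop on the ledge at the height expected for a card that is fully home. The force there rose from 8 to 20 N with no further movement. In the last pictures it sits about 1 mm or less off centre, with its top edge within about 2 to 3 mm of where it should be.

**Lid:** I brought it over with the closed fingertips. The first sideways push jammed against the lid's edge at about 12 to 16 N, so I eased off and followed the edge round its arc. From upright until it was nearly shut it needed only 1 to 2 N. A final press of about 8 N met a hard stop at 156.0 mm. The depth images put the closed top at 156 to 157 mm and nearly level.

**Everything else:** The two short cards were still in the box in the last picture taken before the lid closed. The tin stayed put in both views, and the bowl did in the top view. The side view's last readings agree that the rolling board and the jar did not move.

**Readings that disagreed:** A few final detections were plainly mistaken. The side view reported the tin as the bowl. The top view reported the stand as the jar and the box as the rolling board. I relied on the other camera for those.

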